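Fetch a bracket from the tilt bin

ROBOT

A 6-joint arm with a two-finger parallel gripper is mounted at the origin on the work surface. World frame = base frame: x ahead of the robot, y to its left, z up, the work surface at z = 0. Lengths are in m, angles in rad, forces in N, time in s.
With the tool pointing down it reaches from about 0.3 to 0.775 m from the base axis. Payload 14.6 kg.
Tool frame: the origin (TCP) lies midway between the tips of the shut fingers; the grasp point (between the pads) lies 19 mm behind it; z points along the fingers, y is the direction in which the jaws open and shut (so a half turn about z gives the same grasp; the last joint's range is limited). The gripper opens to 85 mm and grips with 20 to 120 N. Pads are 22 mm wide; open, the fingers measure 114 mm over their backs; the gripper's body (76 mm by 85 mm) begins 54 mm behind the grasp point. The pads swing forward as they close: fully open they stand 13 mm farther back than shut.
Start: joints at [1.192, 0.3, 1.521, -0, 1.321, -0.067], TCP at [0.169, 0.523, 0.231] pointing down, gripper open.
Joint ranges: [-3.03, 3.03], [-0.79, 2.21], [0.23, 2.52], [-1.04, 4.18], [0, 3.07], [-2.55, 2.55]. Speed limits (rad/s): [2.22, 2.22, 2.57, 3.14, 3.14, 3.14].

INTERFACE

Orientations are given as a rotation vector (axis times angle).
In Python, from cell import bot, cams gives the robot as it stands. The module is installed in compiled form; this text tells all that it offers.
- The arm moves only by the tool step_arm, never from a script. Its argument "steps" is a list of rows, each an object with "travel": the shift along the world's x, y, z in m, a list of three; "turn": the turn about the world's z in degrees. A call has 1 to 10 rows; each row is the pose to reach, as a shift and turn from the pose commanded when the call began; what a row does not reach only later rows make up. A row lasts 1/10 s, in which the tool goes at most 50 mm and 8.59 degrees, less where a joint would pass 70% of its speed; a pose out of reach is approached as far as the arm can. A call with a gripper value outside its range is refused whole. "hand" is the finger opening in m, from 0 to 0.0854, set as the call begins (left out, the last holds). The fingers move at their own pace and stop on an object; "grip_force" is the grip in N (left out, the last holds). Time passes only in rows, so rows that repeat a pose let the fingers close. It gives the time, the measured TCP pose, the force and the opening at its end, in the units of the state.
- bot.observe(): the state, without advancing time (a new reading comes with each control period).
- cams.snapshot(name): name is "scene" or "top" or "wrist"; returns a dict with "image" (480x640x3 uint8, blue, green, red), "fx", "fy", "cx", "cy" (pixels), "dist_coeffs" ([k1, k2, p1, p2, k3] as OpenCV has them; the pictures are not rectified), "R" (3x3) and "t" (3): a world point X has camera coordinates R X + t. Camera axes: x right, y down, z forward; pixel columns grow to the right and rows downward; lengths in m; the calibration is good to about 2 mm. A picture is of the moment at which its call begins. There is no depth.
- bot.hand_in(): hands the job in, once; it reports no verdict.
The state is a dict: "t": time; "joints": joint angles; "dq": joint speeds; "joint_efforts": joint torques, N m; "position": TCP position; "tcp_rot": TCP orientation; "ft_force": force on the tool from outside, world axes, zero at the start; "wrist_torque": the same for the moment, N m; "finger_gap": finger opening in m.
Only numpy, scipy, OpenCV 4.12 (cv2) and the standard library are available. Lean on these libraries where they do the work, as an engineer would, in place of code of your own. Each camera call takes 0.05 s, during which the arm holds its last target. There are 200 camera calls.

TASK

Lift the handled tin off the stand in front of the wide tilt bin and set it upright on the rubber mat, out of the bin's way. Then tip the wide bin well forward on its hinge, pick the bracket out of its rear pocket, put it in the tin, and swing the bin fully shut again. Do not tip the tin over, leave the bush in the wide bin, do not tip the narrow bin, and leave the other things on the bench where they lie.

Things in the scene. Friction and masses are not known exactly. Their poses are not given: they have to be found in the camera images.
- wide_unit: Grey tilt-bin unit fixed to the bench, the wider of two: 168 wide (y) x 130 deep (x) x 181 high; x points to its back, z up. Origin on the bench under the hinge line's middle; the hinge (bin's lower front edge) runs along y, 50 above. A clear fixed roof, top at z 181, covers x 52 to 130 and the rear pocket; side walls are 110 high at x 0 to 40, 177 behind.
- wide_bin (a joint): Forward tilt of the wide bin: 0 shut, grows as its top comes towards the unit's -x (the robot), stop at 0.80 rad. Stiff hinge, 0.4 N m (about 4 N at the grip): stays where left, yields if pressed hard. At 0, from the hinge line (x back, z up): front panel x 0-6, to z 117; floor top z 4; low partition x 54-58, to z 26; back wall x 108-112, to z 45; inner width 150.
- wide_grip (a point): Grasp point on the wide bin's grip: a flat tab 12 thick (x) x 70 wide (y) continuing the front panel up to 168 above the hinge. The point is 150 above the hinge line, 3 behind it, 18 below the tab's top. Axes turn with the bin: x through the tab to the back, z up the panel. Roof top is 131 above the hinge, starting 43 behind the tab.
- wide_pocket (a point): Middle of the rear pocket's floor, behind the partition: 83 behind the hinge and 4 above it at tilt 0; pocket 50 deep (x) x 150 wide. Axes turn with the bin, z out of its mouth. The roof covers it from above even when tipped: come in from the robot's side, fingers tilted 0.4 rad or more. The bracket may slide against the partition as the bin tips.
- narrow_bin (a joint): Forward tilt of the narrow bin beside it (same make, 103 wide, grip 45 wide); starts 0 to 0.1 rad, to be left alone.
- narrow_unit: The narrow tilt-bin unit, 103 wide, otherwise the same frame as the wide one; which of the two is on the left varies. Its grip reaches 218 above the bench.
- bracket: The part to fetch, aluminium, about 50 g: foot 34 (its x) x 26 (its y) x 8 thick with an upright lug 10 (x) x 26 (y) in the middle, total height 34. Origin under the foot's centre, z up the lug. Lies foot down in the rear pocket of the wide bin, its y roughly along the pocket; grasp it across its 26 width (along its y).
- bracket_mid (a point): Point of the bracket 16 above the centre of its underside.
- bush: Steel bush, ring 22 outside, 16 high, loose in the wide bin's front compartment. It stays in that bin (it may slide about inside). Origin under its centre.
- stand: Steel stand fixed to the bench in front of the wide bin, round top of 90 diameter, 60 high, on a 90 square foot. Origin under its centre.
- tin: Steel tin, open at the top: 100 diameter, 55 high, wall 3, floor 4, about 0.15 kg, with a loop handle pointing along its own -x. Origin under the centre of its bottom, z up. Starts on the stand, in the way of the tipping bin.
- tin_handle (a point): Middle of the handle's level top bar: 66 from the tin's axis along its -x and 49 above its bottom. The bar is 14 wide (tin y) x 10 high, runs out along x from the wall to 84 from the axis, where the handle's upright (8 x 14) goes down; pinch it from above across its 14 width.
- mat: Thin black rubber mat, 160 x 160 x 3, fixed to the bench on the left or the right. Origin under its centre.
- cover: Grey plastic half cover of a sander, 170 x 100 x 41, loose on the bench on the side opposite the mat. Bystander.
- dustbox: Black louvred dust box, 150 x 60 x 50, loose, at the right side. Bystander.
- oiler: White plastic bottle, 44 diameter, 120 high, loose. Bystander.
- screwdriver: Screwdriver 190 long lying in the middle, between the two units' fronts. Bystander.
- wrench: Wrench lying at the left side. Bystander.
- screw: Small machine screw 35 long, 12 across the head, lying in front. Bystander.
Not all that is in view belongs to the job. Several things have the shape of the mat; the one meant has the colours described above. Leave any blue look-alike of the tin alone.

How it is judged:
By the outcome, as a careful person would: the job done as asked, in the order asked, and still so for the second after the job is handed in, with the robot touching nothing.
It also fails if it takes over 72 s, if anything falls off the work surface, if the arm or the gripper's body presses on something with over 40 N, if the wrist force passes 120 N, or if a joint passes its speed limit or range.

## Working session

There is one attempt and no reset: what is moved stays moved. The work goes in short steps, Python scripts to look and compute and a tool call to move; the robot and the scene stay as the last step left them, time stands still between calls to the robot, and variables do not carry over. Pictures are saved under pics/ and viewed, about 8 in all and at most 12, crops included, and the job is handed in when it is done.

Besides the shell and the picture viewer there is one more tool, called after "Request:" as name(argument=value, ...) on one line, values as JSON. step_arm: Moves the arm, as the interface text tells. Its arguments: {"type":"object","properties":{"steps":{"type":"array"},"hand":{"type":"number"},"grip_force":{"type":"number"}},"required":["steps"]}

```bash
mkdir -p pics; cat > h.py <<'E'
import numpy as np, cv2
from cell import bot, cams
def snap(name,fn):
    s=cams.snapshot(name); cv2.imwrite('pics/%s.png'%fn,s['image'])
    np.savez('pics/%s.npz'%fn,**{k:np.array(v) for k,v in s.items()}); return s
def load(fn): return np.load('pics/%s.npz'%fn)
def K(s): return np.array([[s['fx'],0,s['cx']],[0,s['fy'],s['cy']],[0,0,1.]])
def ray(s,uv):
    p=cv2.undistortPoints(np.array([[uv]],float),K(s),np.array(s['dist_coeffs'],float))[0,0]
    R=np.array(s['R']); t=np.array(s['t']); return -R.T@t, R.T@np.array([p[0],p[1],1])
def px2z(s,uv,z):
    c,d=ray(s,uv); return c+d*(z-c[2])/d[2]
def proj(s,P):
    return cv2.projectPoints(np.array(P,float).reshape(-1,3),cv2.Rodrigues(np.array(s['R'],float))[0],np.array(s['t'],float),K(s),np.array(s['dist_coeffs'],float))[0][:,0]
E
python3 - <<'E'
from h import *
for n in('scene','top'):
    s=snap(n,n+'0'); print(n,s['fx'],-np.array(s['R']).T@s['t'],np.array(s['R'])[2])
o=bot.observe(); print(o)
E
```

```text
scene 611.1417632157121 [ 1.06667901 -1.07976738  1.06645904] [-0.39286255  0.6913288  -0.6064021 ]
top 530.3836474881604 [ 0.18316437 -0.02753305  1.33116506] [ 0.21519315  0.00658984 -0.97654927]
{'t': 0.1, 'joints': array([ 1.19239086e+00,  3.00413591e-01,  1.52153410e+00,  8.34630764e-06,
        1.32071037e+00, -6.66109334e-02]), 'dq': array([ 0.00161672, -0.00253979, -0.00254042, -0.00071208, -0.00072479,
       -0.00062315]), 'joint_efforts': array([-1.60517779e-03, -5.44376922e+01, -3.62374091e+01, -1.48090262e-04,
        2.99958672e-03, -3.71086014e-05]), 'position': array([0.16864795, 0.52327666, 0.23077274]), 'tcp_rot': array([-4.87749658e-01, -3.10325237e+00,  1.62935186e-03]), 'ft_force': array([ 0.56061043, -0.48448401,  1.14878505]), 'wrist_torque': array([-0.02616304,  0.02779672, -0.01457926]), 'finger_gap': 0.08577772627750262}
```

View pics/top0.png

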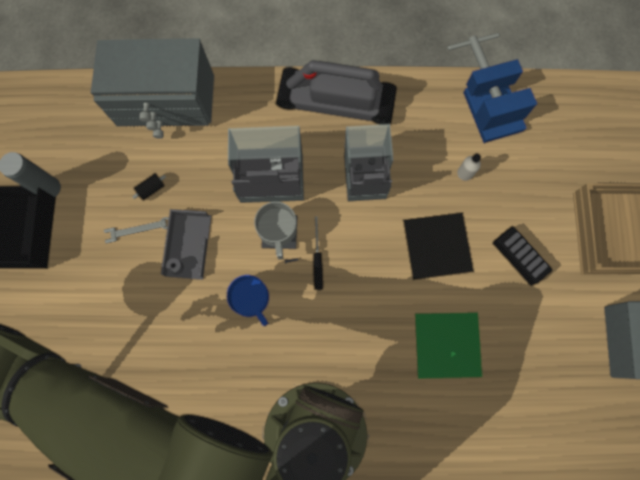

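View pics/scene0.png

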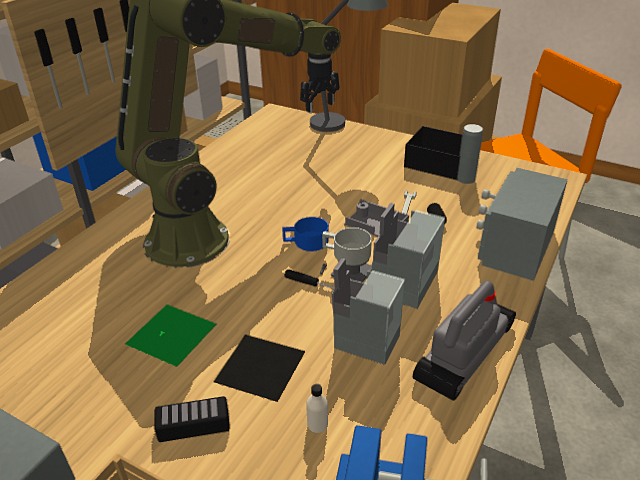

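```bash
python3 - <<'E'
from h import *
im=load('top0')['image']
cv2.imwrite('pics/c1.png',cv2.resize(im[115:275,220:400],None,fx=3.75,fy=3.75,interpolation=cv2.INTER_CUBIC)[:600])
im=load('scene0')['image']
cv2.imwrite('pics/c2.png',cv2.resize(im[190:360,275:450],None,fx=3.5,fy=3.5,interpolation=cv2.INTER_CUBIC))
s=load('top0')
for uv in [(404,219),(463,213),(473,271),(413,279)]: print(px2z(s,uv,.003).round(4))
E
```

```text
[ 0.5334 -0.2257  0.003 ]
[ 0.5501 -0.3804  0.003 ]
[ 0.3974 -0.3981  0.003 ]
[ 0.3767 -0.2441  0.003 ]
```

View pics/c1.png

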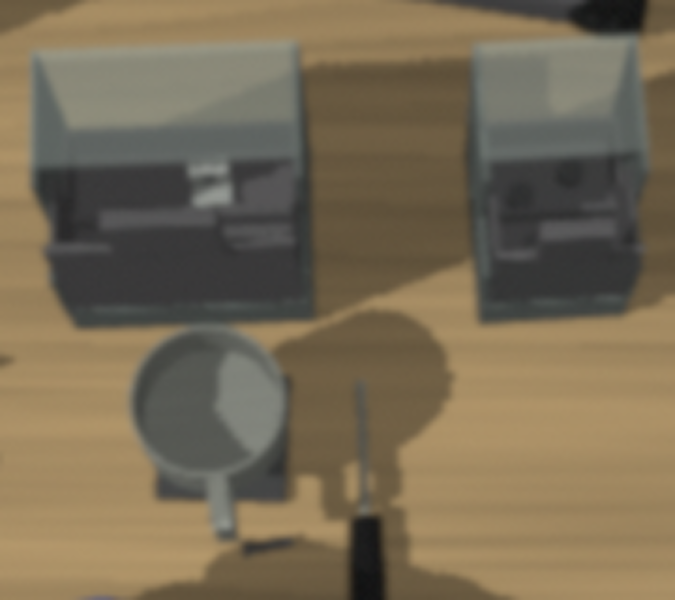

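View pics/c2.png

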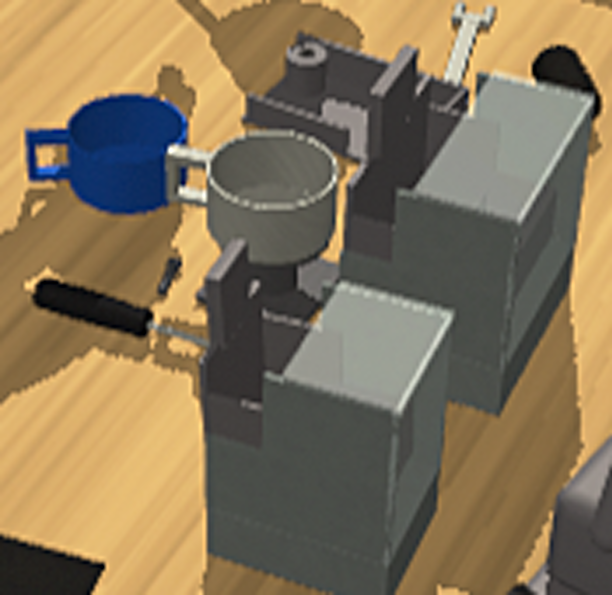

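```bash
python3 - <<'E'
from h import *
from scipy.optimize import least_squares
T=load('top0');S=load('scene0')
t1=lambda u,v:(220+u/3.75,115+v/3.75); s1=lambda u,v:(275+u/3.5,190+v/3.5)
w=lambda p,L:np.c_[p[0]+np.cos(p[2])*L[:,0]-np.sin(p[2])*L[:,1],p[1]+np.sin(p[2])*L[:,0]+np.cos(p[2])*L[:,1],L[:,2]]
def pt(p,L): L=np.array(L,float).reshape(-1,3)/1000; return w(p,L)
Ls=[(52,-84,181),(130,-84,181),(130,84,181),(52,84,181)]; Ps=np.array([s1(405,192),s1(520,220),s1(597,97),s1(480,75)])
Lt=[(130,84,181),(130,-84,181)]; Pt=np.array([t1(35,55),t1(297,42)])
f=lambda p:np.r_[(proj(S,pt(p,Ls))-Ps).ravel(),(proj(T,pt(p,Lt))-Pt).ravel()]
r=least_squares(f,[.63,.1,0]); p=r.x; print('wide',p.round(4),f(p).round(1))
inv=lambda q:((q-[220,115])*3.75).round(0)
print('front base/panel, roof front, tab top in crop1');
for L in [(0,84,0),(0,-84,0),(0,84,50),(0,-84,50),(52,84,181),(52,-84,181),(-3,35,218),(9,35,218),(-3,-35,218),(9,-35,218),(83,0,54),(0,75,167),(0,-75,167)]: print(L,inv(proj(T,pt(p,L))))
# narrow
print('tab pix-> world',[px2z(T,t1(*q),.218).round(4) for q in [(98,215),(98,230),(215,205),(215,225)]])
print('rim',[px2z(T,t1(*q),.115).round(4) for q in [(131,400),(288,400),(210,325),(208,480)]])
print('handle end',px2z(T,t1(225,537),.114).round(4),px2z(T,t1(211,480),.114).round(4))
for q in [(190,160),(232,160),(190,208),(232,208)]: print('br',px2z(T,t1(*q),.07).round(4))
print('stand',px2z(T,t1(155,498),.005),px2z(T,t1(287,500),.005))
print('blue',px2z(T,(248,296),.055))
E
```

```text
wide [0.5769 0.1122 0.0576] [ 1.2 -0.  -0.7  0.1 -2.3 -1.   2.1 -1.6 -0.2  0.   1.5 -0.5]
front base/panel, roof front, tab top in crop1
(0, 84, 0) [[ 83. 336.]]
(0, -84, 0) [[323. 323.]]
(0, 84, 50) [[ 71. 315.]]
(0, -84, 50) [[320. 302.]]
(52, 84, 181) [[ 36. 172.]]
(52, -84, 181) [[308. 157.]]
(-3, 35, 218) [[108. 233.]]
(9, 35, 218) [[108. 213.]]
(-3, -35, 218) [[226. 226.]]
(9, -35, 218) [[226. 207.]]
(83, 0, 54) [[191. 190.]]
(0, 75, 167) [[ 55. 259.]]
(0, -75, 167) [[298. 246.]]
tab pix-> world [array([0.5829, 0.1533, 0.218 ]), array([0.5735, 0.153 , 0.218 ]), array([0.5891, 0.0841, 0.218 ]), array([0.5766, 0.0838, 0.218 ])]
rim [array([0.4964, 0.1445, 0.115 ]), array([0.4966, 0.0451, 0.115 ]), array([0.5458, 0.0956, 0.115 ]), array([0.4447, 0.0945, 0.115 ])]
handle end [0.4087 0.0831 0.114 ] [0.445  0.0927 0.114 ]
br [0.6752 0.1166 0.07  ]
br [0.6752 0.0882 0.07  ]
br [0.641  0.1157 0.07  ]
br [0.641  0.0874 0.07  ]
stand [0.45574271 0.14140262 0.005     ] [0.4546307  0.05128299 0.005     ]
blue [0.32648009 0.16395041 0.055     ]
```

Request:
step_arm(steps=[{"travel": [0.026, -0.044, 0], "turn": 4}, {"travel": [0.052, -0.087, 0], "turn": 8}, {"travel": [0.078, -0.131, 0], "turn": 12}, {"travel": [0.104, -0.175, 0], "turn": 16}, {"travel": [0.13, -0.218, 0], "turn": 20}, {"travel": [0.157, -0.262, 0], "turn": 24}, {"travel": [0.183, -0.306, 0], "turn": 26}, {"travel": [0.209, -0.35, 0], "turn": 26}, {"travel": [0.235, -0.393, -0.01], "turn": 26}, {"travel": [0.261, -0.437, -0.02], "turn": 26}], hand=0.045)

```text
t: 1.1
position: [0.425, 0.0936, 0.2133]
tcp_rot: [-0.223, 3.133, 0.0]
ft_force: [0.9, 0.4, 1.2]
finger_gap: 0.0448
```

Request:
step_arm(steps=[{"travel": [0, 0, -0.02]}, {"travel": [0, 0, -0.04]}, {"travel": [0, 0, -0.05]}, {"travel": [0, 0, -0.05]}])

```text
invalid input at $.steps[0]: expected keys travel, turn
```

```bash
python3 - <<'E'
from h import *
s=snap('wrist','w1'); o=bot.observe(); print(o['t'],o['position'],o['tcp_rot'],o['joints'],o['finger_gap'])
print(proj(s,[[.430,.086,.114],[.4955,.095,.115],[.4087,.0831,.114]]))
E
```

```text
1.15 [0.42701483 0.08868458 0.21158983] [ 2.16922625e-01 -3.13317469e+00  2.48795093e-03] [ 1.21618691e-01  6.31995642e-02  1.84850218e+00 -1.62715278e-03
  1.23088993e+00 -1.58688203e+00] 0.04512693702033348
[[309.85378204 247.99355387]
 [310.73827266 334.97478651]
 [309.58852693 216.59819836]]
```

View pics/w1.png

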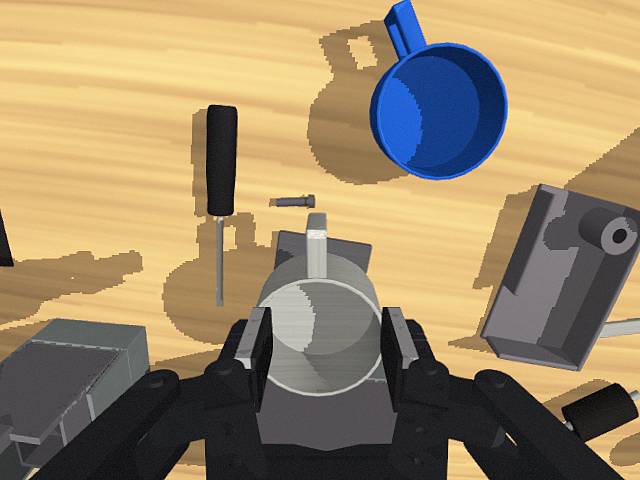

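Request:
step_arm(steps=[{"travel": [0, 0, -0.02], "turn": 0}, {"travel": [0, 0, -0.04], "turn": 0}, {"travel": [0, 0, -0.05], "turn": 0}, {"travel": [0, 0, -0.05], "turn": 0}, {"travel": [0, 0, -0.05], "turn": 0}])

```text
t: 1.65
position: [0.4245, 0.0959, 0.1639]
tcp_rot: [-0.223, 3.133, 0.0]
ft_force: [-0.1, 0.4, 0.3]
finger_gap: 0.0452
```

```bash
python3 - <<'E'
from h import *
s=snap('wrist','w2'); o=bot.observe(); print(o['t'],o['position'],o['tcp_rot'],o['finger_gap'])
print(proj(s,[[.430,.086,.114],[.4955,.095,.115],[.4087,.0831,.114]]))
cv2.imwrite('pics/w2c.png',s['image'][100:480,150:500])
E
```

```text
1.7 [0.42462876 0.09588389 0.16416757] [-2.23456553e-01  3.13249293e+00  8.09329431e-05] 0.04535502843930021
[[302.16935035 279.21443408]
 [303.99149652 379.94748445]
 [301.57531254 241.75530248]]
```

View pics/w2c.png

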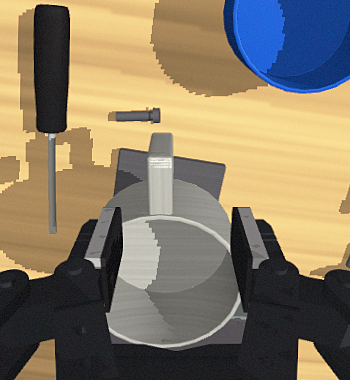

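```bash
python3 - <<'E'
from h import *
s=load('w2')
for n,uv in dict(hend=(311,257),hroot=(310,313),rl=(256,380),rr=(393,380),rt=(328,317),rb=(322,447)).items(): print(n,px2z(s,uv,.1145).round(4))
s=load('w1')
for n,uv in dict(hend=(317,228),hroot=(317,278),rl=(259,337),rr=(384,337),rt=(322,279),rb=(320,395)).items(): print(n,px2z(s,uv,.1145).round(4))
g=load('w2')['image'].astype(int).min(2)
for r in (265,280,295,308): print(r, np.where(g[r,280:345]>175)[0][[0,-1]]+280)
E
```

```text
hend [0.4163 0.0891 0.1145]
hroot [0.4497 0.0928 0.1145]
rl [0.5003 0.0663 0.1145]
rr [0.4886 0.1484 0.1145]
rt [0.4508 0.1032 0.1145]
rb [0.5487 0.1133 0.1145]
hend [0.4155 0.0888 0.1145]
hroot [0.4506 0.0935 0.1145]
rl [0.5029 0.0582 0.1145]
rr [0.4902 0.1477 0.1145]
rt [0.4509 0.097  0.1145]
rb [0.5486 0.1089 0.1145]
265 [300 321]
280 [300 321]
295 [301 321]
308 [301 321]
```

Request:
step_arm(steps=[{"travel": [0.009, -0.005, -0.02], "turn": 0}, {"travel": [0.009, -0.005, -0.05], "turn": 0}, {"travel": [0.009, -0.005, -0.072], "turn": 0}, {"travel": [0.009, -0.005, -0.072], "turn": 0}])

```text
t: 2.1
position: [0.4324, 0.0906, 0.0899]
tcp_rot: [0.223, -3.13, 0.0]
ft_force: [-0.2, -0.4, 0.5]
finger_gap: 0.0453
```

Request:
step_arm(steps=[{"travel": [0, 0, 0], "turn": 0}, {"travel": [0, 0, 0], "turn": 0}, {"travel": [0, 0, 0], "turn": 0}, {"travel": [0, 0, 0], "turn": 0}, {"travel": [0, 0, 0], "turn": 0}, {"travel": [0, 0, 0], "turn": 0}], hand=0.0, grip_force=60)

```text
t: 2.7
position: [0.4342, 0.0908, 0.0929]
tcp_rot: [-0.223, 3.131, 0.0]
ft_force: [-0.5, 0.9, 8.0]
finger_gap: 0.0125
```

Request:
step_arm(steps=[{"travel": [0, 0, 0.01], "turn": 0}, {"travel": [0, 0, 0.02], "turn": 0}, {"travel": [0, 0, 0.03], "turn": 0}, {"travel": [0, 0, 0.04], "turn": 0}, {"travel": [0, 0, 0.04], "turn": 0}])

```text
t: 3.2
position: [0.434, 0.0907, 0.1329]
tcp_rot: [-0.223, 3.131, 0.0]
ft_force: [-0.1, 0.2, -0.8]
finger_gap: 0.0128
```

Request:
step_arm(steps=[{"travel": [-0.01, -0.01, 0.01], "turn": 0}, {"travel": [-0.03, -0.03, 0.02], "turn": -4}, {"travel": [-0.04, -0.07, 0.02], "turn": -9}, {"travel": [-0.04, -0.11, 0.02], "turn": -15}, {"travel": [-0.04, -0.155, 0.02], "turn": -21}, {"travel": [-0.04, -0.2, 0.02], "turn": -27}, {"travel": [-0.03, -0.245, 0.02], "turn": -33}, {"travel": [-0.03, -0.29, 0.02], "turn": -38}, {"travel": [-0.022, -0.325, 0.02], "turn": -42}, {"travel": [-0.022, -0.35, 0.01], "turn": -45}])

```text
t: 4.2
position: [0.4118, -0.262, 0.1418]
tcp_rot: [0.999, 2.977, -0.001]
ft_force: [0.4, 0.1, -1.4]
finger_gap: 0.0126
```

Request:
step_arm(steps=[{"travel": [0, -0.009, 0], "turn": 0}, {"travel": [0, -0.013, -0.01], "turn": 0}, {"travel": [0, -0.013, -0.03], "turn": 0}, {"travel": [0, -0.013, -0.05], "turn": 0}, {"travel": [0, -0.013, -0.07], "turn": 0}, {"travel": [0, -0.013, -0.08], "turn": 0}, {"travel": [0, -0.013, -0.08], "turn": 0}])

```text
t: 4.9
position: [0.4109, -0.2713, 0.0603]
tcp_rot: [-0.99, -2.979, -0.001]
ft_force: [0.8, -0.4, -1.1]
finger_gap: 0.0128
```

```bash
python3 - <<'E'
from h import *
s=snap('scene','s2'); o=bot.observe(); print(o['t'],o['position'],o['tcp_rot'],o['finger_gap'],o['ft_force'])
cv2.imwrite('pics/s2c.png',cv2.resize(s['image'][200:440,150:470],None,fx=2,fy=2))
E
```

```text
4.95 [ 0.41135269 -0.2717846   0.06131203] [-9.91392224e-01 -2.98040667e+00 -3.71930698e-04] 0.012604423733617033 [-0.2750768  -0.4993791  -1.97639249]
```

View pics/s2c.png

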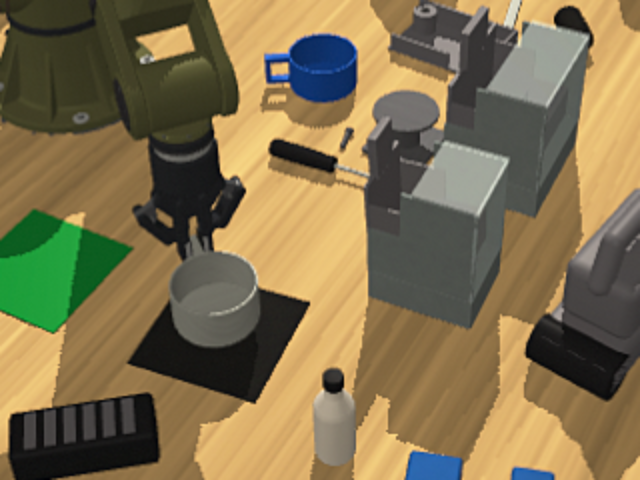

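Request:
step_arm(steps=[{"travel": [0, 0, -0.008], "turn": 0}, {"travel": [0, 0, -0.014], "turn": 0}, {"travel": [0, 0, -0.019], "turn": 0}, {"travel": [0, 0, -0.022], "turn": 0}, {"travel": [0, 0, -0.024], "turn": 0}, {"travel": [0, 0, -0.024], "turn": 0}])

```text
t: 5.55
position: [0.4112, -0.2724, 0.0371]
tcp_rot: [-0.993, -2.98, -0.0]
ft_force: [0.0, 0.4, -0.9]
finger_gap: 0.0127
```

Request:
step_arm(steps=[{"travel": [0, 0, -0.001], "turn": 0}, {"travel": [0, 0, -0.002], "turn": 0}, {"travel": [0, 0, -0.003], "turn": 0}, {"travel": [0, 0, -0.003], "turn": 0}])

```text
t: 5.95
position: [0.4114, -0.2725, 0.0359]
tcp_rot: [0.993, 2.98, -0.0]
ft_force: [-9.8, 7.2, 25.3]
finger_gap: 0.0123
```

Request:
step_arm(steps=[{"travel": [0, 0, 0.0015], "turn": 0}, {"travel": [0, 0, 0.002], "turn": 0}])

```text
t: 6.15
position: [0.4115, -0.2725, 0.0367]
tcp_rot: [0.993, 2.98, -0.0]
ft_force: [0.6, -0.0, -1.1]
finger_gap: 0.0128
```

Request:
step_arm(steps=[{"travel": [0, 0, 0], "turn": 0}, {"travel": [0, 0, 0], "turn": 0}, {"travel": [0, 0, 0], "turn": 0}, {"travel": [0, 0, 0], "turn": 0}], hand=0.04)

```text
t: 6.55
position: [0.4113, -0.2724, 0.0362]
tcp_rot: [-0.993, -2.98, -0.0]
ft_force: [-0.6, 1.2, -0.4]
finger_gap: 0.0398
```

Request:
step_arm(steps=[{"travel": [0, 0, 0.01], "turn": 0}, {"travel": [0, 0, 0.03], "turn": 0}, {"travel": [0, 0, 0.07], "turn": 0}, {"travel": [0, 0, 0.11], "turn": 0}, {"travel": [0, 0, 0.15], "turn": 0}, {"travel": [0, 0, 0.19], "turn": 0}, {"travel": [0, 0, 0.22], "turn": 0}, {"travel": [0, 0, 0.22], "turn": 0}])

```text
t: 7.35
position: [0.4121, -0.273, 0.2612]
tcp_rot: [0.991, 2.974, -0.004]
ft_force: [0.1, 0.4, 0.2]
finger_gap: 0.0399
```

```bash
python3 - <<'E'
from h import *
s=snap('wrist','w3'); T=snap('top','t3'); o=bot.observe(); print(o['t'],o['position'],o['tcp_rot'],o['joints'],o['ft_force'])
a=cv2.resize(s['image'],(480,360)); b=cv2.resize(T['image'][115:275,220:400],None,fx=2.25,fy=2.25,interpolation=cv2.INTER_CUBIC)
c=np.zeros((360,480+b.shape[1]-90,3),np.uint8); c[:,:480]=a; c[:,480:]=b[:,:-90]; cv2.imwrite('pics/c3.png',c)
E
```

```text
7.45 [ 0.41118815 -0.27227485  0.2567963 ] [ 9.93013113e-01  2.97950342e+00 -5.00887570e-04] [-6.59173437e-01  1.51925222e-01  1.64201850e+00  2.04188076e-05
  1.34662882e+00 -1.58656664e+00] [ 0.24526161  0.07073227 -0.45526961]
```

View pics/c3.png

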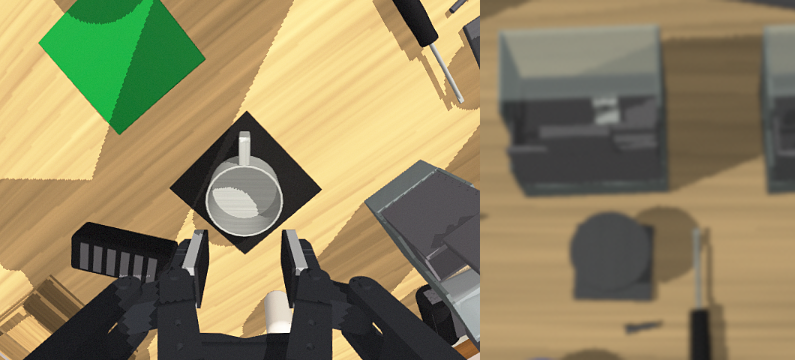

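Request:
step_arm(steps=[{"travel": [0.005, 0.02, 0.01], "turn": 3}, {"travel": [0.02, 0.055, 0.015], "turn": 8}, {"travel": [0.04, 0.095, 0.02], "turn": 13}, {"travel": [0.06, 0.135, 0.02], "turn": 18}, {"travel": [0.08, 0.175, 0.02], "turn": 23}, {"travel": [0.1, 0.215, 0.02], "turn": 28}, {"travel": [0.125, 0.255, 0.02], "turn": 33}, {"travel": [0.15, 0.295, 0.02], "turn": 37}, {"travel": [0.175, 0.335, 0.02], "turn": 40}, {"travel": [0.195, 0.37, 0.02], "turn": 40}], hand=0.0, grip_force=40)

```text
t: 8.45
position: [0.6067, 0.0998, 0.2745]
tcp_rot: [0.09, -3.138, 0.0]
ft_force: [0.5, -1.3, 0.4]
finger_gap: -0.0001
```

Request:
step_arm(steps=[{"travel": [0.006, 0.019, 0], "turn": 0}, {"travel": [0.006, 0.019, 0], "turn": 0}, {"travel": [0.006, 0.019, 0], "turn": 0}, {"travel": [0.006, 0.019, 0], "turn": 0}])

```text
t: 8.85
position: [0.612, 0.1156, 0.2759]
tcp_rot: [0.084, -3.14, 0.0]
ft_force: [0.7, 0.5, -0.4]
finger_gap: 0.0004
```

```bash
python3 - <<'E'
from h import *
s=snap('wrist','w4'); T=snap('scene','s4'); o=bot.observe(); print(o['t'],o['position'],o['tcp_rot'],o['joints'],o['ft_force'],o['finger_gap'])
a=s['image'][:,120:540]; b=cv2.resize(T['image'][150:310,330:450],None,fx=3,fy=3,interpolation=cv2.INTER_CUBIC)
c=np.zeros((480,420+360,3),np.uint8); c[:,:420]=a; c[:,420:]=b; cv2.imwrite('pics/c4.png',c)
E
```

```text
8.95 [0.61209292 0.1156008  0.2764079 ] [ 8.40506081e-02 -3.14041681e+00  1.43246340e-04] [ 1.27906574e-01  4.39247190e-01  1.22826930e+00 -8.59532264e-05
  1.47413638e+00 -1.49639699e+00] [-0.48442402 -0.32458102  0.13365942] 0.0001320615765702312
```

View pics/c4.png

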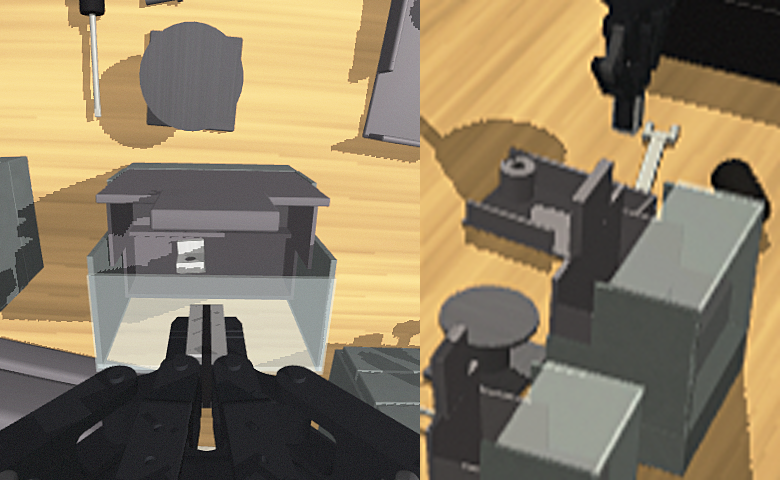

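```bash
python3 - <<'E'
from h import *
s=load('w4')
for n,u,v,z in [('tab L',152,210,.218),('tab R',279,210,.218),('tab Lb',152,230,.218),('tab Rb',279,230,.218),('roofL',90,274,.181),('roofR',336,276,.181),('br lugtop?',177,241,.088),('br',204,241,.088),('br low',177,272,.07),('br',204,272,.07),('stand',191,76,.06)]:
    print(n,px2z(s,(u+120,v),z).round(4))
g=s['image'].astype(int).sum(2)
print(g[160:290:3,120+216])
E
```

```text
tab L [0.5805 0.0877 0.218 ]
tab R [0.577  0.1552 0.218 ]
tab Lb [0.5917 0.0878 0.218 ]
tab Rb [0.5881 0.1565 0.218 ]
roofL [0.6364 0.0415 0.181 ]
roofR [0.6292 0.2067 0.181 ]
br lugtop? [0.6418 0.0936 0.088 ]
br [0.6405 0.1179 0.088 ]
br low [0.6798 0.0934 0.07  ]
br [0.6784 0.1197 0.07  ]
stand [0.5007 0.0993 0.06  ]
[598 509 316 402 272 272 269 269 256 267 257 269 258 260 267 268 276 409
 418 405 406 393 397 343 272 399 243 259 263 266 250 266 258 267 263 266
 247 254 233 397 457 456 457 464]
```

Request:
step_arm(steps=[{"travel": [0, 0.007, -0.02], "turn": 0}, {"travel": [0, 0.007, -0.05], "turn": 0}, {"travel": [0, 0.007, -0.07], "turn": 0}, {"travel": [0, 0.007, -0.076], "turn": 0}, {"travel": [0, 0.007, -0.076], "turn": 0}])

```text
t: 9.45
position: [0.6122, 0.1231, 0.2002]
tcp_rot: [0.085, -3.14, 0.0]
ft_force: [0.4, -0.5, 0.9]
finger_gap: -0.0001
```

Request:
step_arm(steps=[{"travel": [-0.011, -0.001, 0], "turn": 0}, {"travel": [-0.026, -0.001, 0], "turn": 0}, {"travel": [-0.041, -0.002, -0.001], "turn": 0}, {"travel": [-0.056, -0.003, -0.004], "turn": 0}, {"travel": [-0.07, -0.003, -0.008], "turn": 0}, {"travel": [-0.084, -0.004, -0.014], "turn": 0}, {"travel": [-0.097, -0.005, -0.021], "turn": 0}, {"travel": [-0.11, -0.005, -0.03], "turn": 0}, {"travel": [-0.119, -0.006, -0.037], "turn": 0}, {"travel": [-0.119, -0.006, -0.037], "turn": 0}])

```text
t: 10.45
position: [0.4931, 0.1175, 0.1644]
tcp_rot: [-0.086, 3.139, 0.0]
ft_force: [-0.8, 0.2, 0.1]
finger_gap: 0.0001
```

```bash
python3 - <<'E'
from h import *
s=snap('scene','s5'); o=bot.observe(); print(o['t'],o['position'],o['ft_force'],o['finger_gap'])
T=snap('top','t5')
a=cv2.resize(s['image'][170:330,330:450],None,fx=3.5,fy=3.5,interpolation=cv2.INTER_CUBIC)[:560]
b=cv2.resize(T['image'][110:270,220:320],None,fx=3.5,fy=3.5,interpolation=cv2.INTER_CUBIC)[:560]
cv2.imwrite('pics/c5.png',np.hstack([a,b]))
E
```

```text
10.5 [0.49376817 0.11754409 0.1646994 ] [ 0.75274794  0.15668626 -0.42528742] -3.0705056642261e-05
```

View pics/c5.png

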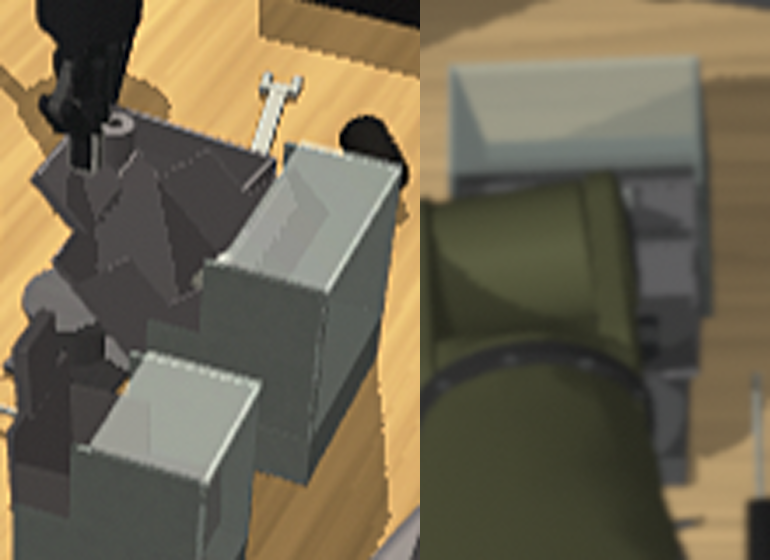

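Request:
step_arm(steps=[{"travel": [0.01, 0, 0.02], "turn": 0}, {"travel": [0.03, 0, 0.05], "turn": 0}, {"travel": [0.06, 0, 0.09], "turn": 0}, {"travel": [0.09, 0, 0.11], "turn": 0}, {"travel": [0.1, 0, 0.115], "turn": 0}, {"travel": [0.1, 0, 0.115], "turn": 0}, {"travel": [0.1, 0, 0.115], "turn": 0}], hand=0.055)

```text
t: 11.25
position: [0.5931, 0.1175, 0.278]
tcp_rot: [0.086, -3.14, 0.0]
ft_force: [-0.7, 0.2, 0.7]
finger_gap: 0.055
```

```bash
python3 - <<'E'
from h import *
s=snap('wrist','w6'); o=bot.observe(); print(o['t'],o['position'],o['ft_force'],o['finger_gap'])
cv2.imwrite('pics/w6c.png',cv2.resize(s['image'][60:460,120:540],None,fx=1.5,fy=1.5))
def bin2w(x,z,y,th,H=(.581,.123),yw=.047):
    u=(x*np.cos(th)-z*np.sin(th))/1e3; zz=(x*np.sin(th)+z*np.cos(th)+50)/1e3; y=y/1e3
    return [H[0]+u*np.cos(yw)-y*np.sin(yw),H[1]+u*np.sin(yw)+y*np.cos(yw),zz]
for th in (.7,.75,.8):
    P=[bin2w(9,168,35,th),bin2w(9,168,-35,th),bin2w(56,26,0,th),bin2w(75,38,-17,th),bin2w(75,12,-17,th),bin2w(112,45,0,th)]
    print(th,((proj(s,P)-[120,60])*1.5).round(0).tolist())
E
```

```text
11.3 [0.59278787 0.11759138 0.27793042] [ 0.08150904 -0.79641137 -0.24081063] 0.05499012539221839
0.7 [[413.0, -5.0], [227.0, -6.0], [315.0, 257.0], [283.0, 280.0], [285.0, 296.0], [315.0, 345.0]]
0.75 [[412.0, -21.0], [228.0, -23.0], [315.0, 252.0], [283.0, 274.0], [285.0, 293.0], [316.0, 337.0]]
0.8 [[410.0, -36.0], [230.0, -38.0], [315.0, 248.0], [283.0, 268.0], [285.0, 289.0], [316.0, 329.0]]
```

View pics/w6c.png

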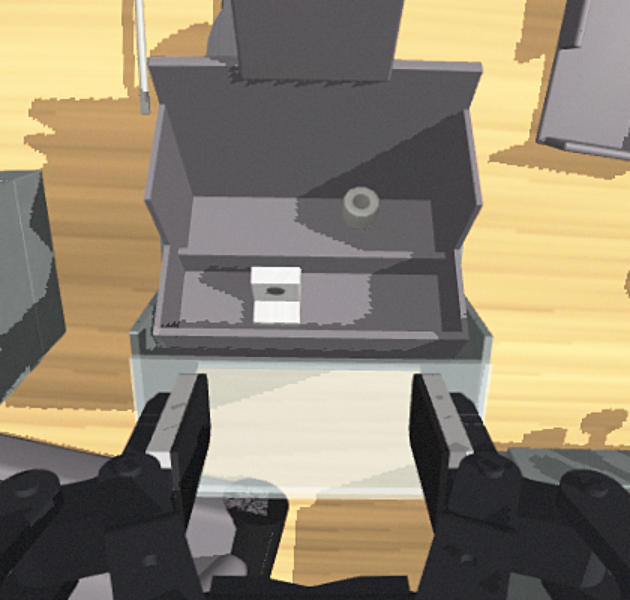

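Request:
step_arm(steps=[{"travel": [0.008, -0.007, -0.02], "turn": 0}, {"travel": [0.016, -0.014, -0.05], "turn": 0}, {"travel": [0.016, -0.014, -0.09], "turn": 0}, {"travel": [0.016, -0.014, -0.12], "turn": 0}, {"travel": [0.016, -0.014, -0.14], "turn": 0}, {"travel": [0.016, -0.014, -0.14], "turn": 0}])

```text
t: 11.9
position: [0.6074, 0.1035, 0.1354]
tcp_rot: [0.086, -3.135, 0.001]
ft_force: [0.2, -0.0, 0.3]
finger_gap: 0.0551
```

Request:
step_arm(steps=[{"travel": [0, 0, -0.007], "turn": 0}, {"travel": [0, 0, -0.014], "turn": 0}, {"travel": [0, 0, -0.02], "turn": 0}, {"travel": [0, 0, -0.025], "turn": 0}, {"travel": [0, 0, -0.025], "turn": 0}, {"travel": [0, 0, -0.025], "turn": 0}])

```text
t: 12.5
position: [0.6094, 0.1036, 0.1135]
tcp_rot: [-0.086, 3.14, 0.0]
ft_force: [0.6, 0.3, -0.3]
finger_gap: 0.0548
```

No contact so far. Close on the bracket.

Request:
step_arm(steps=[{"travel": [0, 0, 0], "turn": 0}, {"travel": [0, 0, 0], "turn": 0}, {"travel": [0, 0, 0], "turn": 0}, {"travel": [0, 0, 0], "turn": 0}, {"travel": [0, 0, 0], "turn": 0}, {"travel": [0, 0, 0], "turn": 0}], hand=0.0, grip_force=40)

```text
t: 13.1
position: [0.6095, 0.1036, 0.1137]
tcp_rot: [-0.086, 3.14, -0.0]
ft_force: [0.4, -0.7, 5.0]
finger_gap: 0.0247
```

Request:
step_arm(steps=[{"travel": [-0.003, 0, 0.004], "turn": 0}, {"travel": [-0.008, 0, 0.009], "turn": 0}, {"travel": [-0.015, -0.001, 0.017], "turn": 0}, {"travel": [-0.022, -0.001, 0.026], "turn": 0}, {"travel": [-0.027, -0.001, 0.038], "turn": 0}, {"travel": [-0.029, -0.001, 0.06], "turn": 0}, {"travel": [-0.03, -0.001, 0.09], "turn": 0}, {"travel": [-0.03, -0.001, 0.12], "turn": 0}, {"travel": [-0.03, -0.001, 0.14], "turn": 0}, {"travel": [-0.03, -0.001, 0.14], "turn": 0}])

```text
t: 14.1
position: [0.5797, 0.1028, 0.2571]
tcp_rot: [-0.086, 3.135, 0.001]
ft_force: [0.5, -0.1, -0.5]
finger_gap: 0.0246
```

```bash
python3 - <<'E'
from h import *
s=snap('wrist','w7'); o=bot.observe(); print(o['t'],o['position'],o['joints'],o['ft_force'],o['finger_gap'])
cv2.imwrite('pics/w7c.png',s['image'][60:480,120:540])
s=load('w3')
for uv in [(206,200),(283,200),(244,158),(244,237)]: print(px2z(s,(uv[0]*4/3,uv[1]*4/3),.058).round(4))
E
```

```text
14.15 [0.57921136 0.10269784 0.25481457] [ 1.13224126e-01  3.68364859e-01  1.37545058e+00 -1.68465760e-06
  1.39541625e+00 -1.51237882e+00] [ 0.3280174  -0.05380041 -1.59274045] 0.024993301950675863
[ 0.4317 -0.3464  0.058 ]
[ 0.4912 -0.2673  0.058 ]
[ 0.4166 -0.274   0.058 ]
[ 0.5043 -0.3399  0.058 ]
```

Request:
step_arm(steps=[{"travel": [-0.02, -0.01, 0.01], "turn": 0}, {"travel": [-0.05, -0.04, 0.02], "turn": -4}, {"travel": [-0.08, -0.08, 0.02], "turn": -9}, {"travel": [-0.1, -0.12, 0.02], "turn": -14}, {"travel": [-0.115, -0.16, 0.02], "turn": -19}, {"travel": [-0.124, -0.205, 0.02], "turn": -24}, {"travel": [-0.124, -0.25, 0.02], "turn": -29}, {"travel": [-0.124, -0.295, 0.02], "turn": -34}, {"travel": [-0.124, -0.34, 0.01], "turn": -38}, {"travel": [-0.124, -0.375, -0.01], "turn": -40}])

```text
t: 15.15
position: [0.4547, -0.2747, 0.2429]
tcp_rot: [0.999, 2.978, -0.0]
ft_force: [0.4, 0.4, -0.4]
finger_gap: 0.0246
```

Request:
step_arm(steps=[{"travel": [0, -0.02, -0.01], "turn": 0}, {"travel": [0, -0.031, -0.03], "turn": 0}, {"travel": [0, -0.031, -0.06], "turn": 0}, {"travel": [0, -0.031, -0.09], "turn": 0}, {"travel": [0, -0.031, -0.11], "turn": 0}, {"travel": [0, -0.031, -0.12], "turn": 0}, {"travel": [0, -0.031, -0.12], "turn": 0}])

```text
t: 15.85
position: [0.4546, -0.3028, 0.1218]
tcp_rot: [-0.992, -2.978, -0.002]
ft_force: [-0.5, -0.4, -0.2]
finger_gap: 0.0248
```

```bash
python3 - <<'E'
from h import *
s=snap('wrist','w8'); t=snap('scene','s8'); o=bot.observe(); print(o['t'],o['position'],o['joints'],o['ft_force'],o['finger_gap'])
a=s['image'][60:480,120:540]; b=cv2.resize(t['image'][270:410,190:310],None,fx=3,fy=3,interpolation=cv2.INTER_CUBIC)
cv2.imwrite('pics/c8.png',np.hstack([a,b]))
E
```

```text
15.95 [ 0.4554772  -0.30343888  0.1239669 ] [-6.54596420e-01  4.05702454e-01  1.64317622e+00 -1.75318443e-05
  1.09211158e+00 -1.58205183e+00] [ 0.39389371 -0.035525    0.07651572] 0.02489879341563626
```

View pics/c8.png

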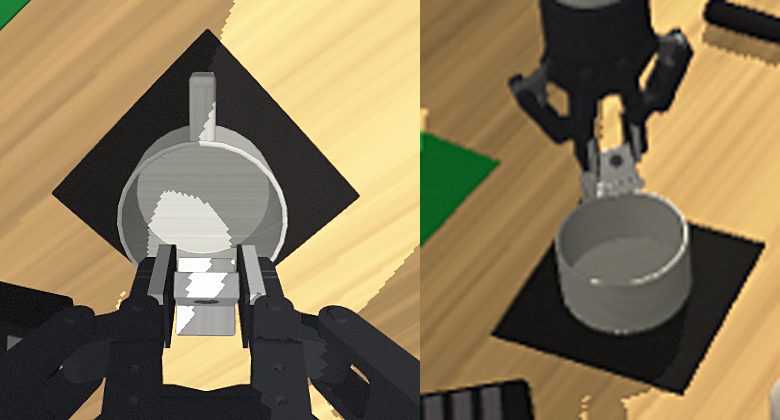

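```bash
python3 - <<'E'
from h import *
s=load('w8')
a=[px2z(s,(u+120,v+60),.058)[:2] for u,v in [(203,141),(118,212),(287,212),(140,165),(265,165)]]
from scipy.optimize import least_squares
r=least_squares(lambda p:[np.hypot(*(q-p))-.05 for q in np.array(a)],[.46,-.31]); print(r.x,r.fun,np.array(a).round(4).tolist())
for uv in [(176,335),(236,335)]: print(px2z(s,(uv[0]+120,uv[1]+60),.13).round(4))
E
```

```text
[ 0.46397089 -0.30926023] [-0.00017385 -0.00032855 -0.000383    0.00015955  0.00023884] [[0.4244, -0.279], [0.4282, -0.3437], [0.487, -0.2653], [0.4142, -0.3151], [0.4558, -0.2597]]
[ 0.4725 -0.3294  0.13  ]
[ 0.488  -0.3087  0.13  ]
```

Request:
step_arm(steps=[{"travel": [0, 0, -0.01], "turn": 0}, {"travel": [0, 0, -0.03], "turn": 0}, {"travel": [0, 0, -0.05], "turn": 0}, {"travel": [0, 0, -0.065], "turn": 0}, {"travel": [0, 0, -0.077], "turn": 0}, {"travel": [0, 0, -0.085], "turn": 0}, {"travel": [0, 0, -0.085], "turn": 0}])

```text
t: 16.65
position: [0.4551, -0.3032, 0.0376]
tcp_rot: [-0.993, -2.979, -0.001]
ft_force: [0.3, 0.1, -1.6]
finger_gap: 0.0246
```

Request:
step_arm(steps=[{"travel": [0, 0, -0.003], "turn": 0}, {"travel": [0, 0, -0.003], "turn": 0}])

```text
t: 16.85
position: [0.4555, -0.3035, 0.0356]
tcp_rot: [0.993, 2.98, -0.0]
ft_force: [0.2, 0.8, -0.2]
finger_gap: 0.0251
```

Request:
step_arm(steps=[{"travel": [0, 0, 0], "turn": 0}, {"travel": [0, 0, 0], "turn": 0}, {"travel": [0, 0, 0], "turn": 0}, {"travel": [0, 0, 0], "turn": 0}, {"travel": [0, 0, 0], "turn": 0}], hand=0.04)

```text
t: 17.35
position: [0.4553, -0.3034, 0.0354]
tcp_rot: [0.993, 2.98, -0.0]
ft_force: [-0.1, 0.5, 0.4]
finger_gap: 0.0396
```

Request:
step_arm(steps=[{"travel": [0, 0, 0.01], "turn": 0}, {"travel": [0, 0, 0.03], "turn": 0}, {"travel": [0, 0, 0.06], "turn": 0}, {"travel": [0, 0, 0.1], "turn": 0}, {"travel": [0, 0, 0.14], "turn": 0}, {"travel": [0, 0, 0.16], "turn": 0}, {"travel": [0, 0, 0.16], "turn": 0}])

```text
t: 18.05
position: [0.4562, -0.304, 0.1993]
tcp_rot: [0.992, 2.975, -0.003]
ft_force: [0.4, 0.3, -0.1]
finger_gap: 0.04
```

```bash
python3 - <<'E'
from h import *
s=snap('wrist','w9'); t=snap('top','t9'); o=bot.observe(); print(o['t'],o['position'],o['ft_force'],o['finger_gap'])
def ascii(im,step):
    g=cv2.cvtColor(im,cv2.COLOR_BGR2GRAY); g=cv2.resize(g,None,fx=1/step,fy=.5/step,interpolation=cv2.INTER_AREA)
    for r in g: print(''.join(' .:-=+*#%@'[min(9,int(v)*10//256)] for v in r))
c=proj(s,[[.464,-.3093,.02]])[0].astype(int); print(c)
ascii(s['image'][c[1]-90:c[1]+90,c[0]-100:c[0]+100],2)
E
```

```text
18.15 [ 0.45516982 -0.30325915  0.1955203 ] [ 0.29793287 -0.47748809 -0.40087696] 0.03992593220430737
[323 223]
+++**************************=.............. -++++%%%%#-.................-#%%%%%%%%%%%%%%%%%%%%%%%%%
***************************=................ -+++#%%%%#-...................=%%%%%%%%%%%%%%%%%%%%%%%%
*************************=.................. -++#%%%%%#:.....................=%%%%%%%%%%%%%%%%%%%%%%
***********************+:................... -+*%%%%%%#:.......................+%%%%%%%%%%%%%%%%%%%%
*********************+:..................... -#%%%%%%%#:........................:*%%%%%%%%%%%%%%%%%%
*******************+:....................... -#%%%%%%%#:..........................:*%%%%%%%%%%%%%%%%
*****************+-......................... -%%%%%%%%#:............................-#%%%%%%%%%%%%%%
***************+-......................... ..-%%%%%%%%#:..............................=%%%%%%%%%%%%%
*************+-.........................:--==+%%%%%%%%#***+=-:..........................=%%%%%%%%%%%
***********+-.......................-=========%%%%%%%%#*****##*+=:.............
[... 2856 characters left out ...]
************+++**++*+-....:+#%%##***#*##*#*#*************#%%*=:......=%%%%%%%%%%%%%%%%%%%%%%%%
****************+****+**+***+-... ..-+*#%%#####*******#####%%#*=:.......:+%%%%%%%%%%%%%%%%%%%%%%%%%%
***********+%#*+****+*****++++*=:........:-=++**####***++=-:..........-*%%%%%%%%%%%%%%%%%%%%%%%%%%%%
**********+#%%%#+++****+++++*****+:............. ...................=%%%%%%%%%%%%%%%%%%%%%%%%%%%%%%%
*********+#%%%%%%#%*+++++**********+-............................:+%%%%%%%%%%%%%%%%%%%%%%%%%%%%%%%%%
**********%%%%%%%%++====-::***********-. ......................-*%%%%%%%%%%%*--*#####%%%%%%%%%%%%%%%
*******++%%%%%%%%*====== . +************=....................=%%%%%%%%%%%%%%-..-#*****%%%%%%%%%%%%%%
```

Request:
step_arm(steps=[{"travel": [-0.005, 0.02, 0.02], "turn": 2}, {"travel": [-0.01, 0.06, 0.04], "turn": 6}, {"travel": [-0.015, 0.1, 0.04], "turn": 11}, {"travel": [-0.02, 0.145, 0.04], "turn": 16}, {"travel": [-0.02, 0.19, 0.04], "turn": 21}, {"travel": [-0.02, 0.235, 0.04], "turn": 26}, {"travel": [-0.02, 0.28, 0.04], "turn": 31}, {"travel": [-0.02, 0.325, 0.04], "turn": 36}, {"travel": [-0.018, 0.37, 0.04], "turn": 40}, {"travel": [-0.015, 0.405, 0.04], "turn": 40}], hand=0.0)

```text
t: 19.15
position: [0.4394, 0.1039, 0.2343]
tcp_rot: [0.091, -3.138, 0.0]
ft_force: [0.9, -0.8, -0.2]
finger_gap: 0.0
```

Request:
step_arm(steps=[{"travel": [0, 0.014, 0], "turn": 0}, {"travel": [0, 0.014, -0.02], "turn": 0}, {"travel": [0, 0.014, -0.05], "turn": 0}, {"travel": [0, 0.014, -0.08], "turn": 0}, {"travel": [0, 0.014, -0.09], "turn": 0}, {"travel": [0, 0.014, -0.09], "turn": 0}, {"travel": [0, 0.014, -0.09], "turn": 0}])

```text
t: 19.85
position: [0.4407, 0.1157, 0.1462]
tcp_rot: [-0.086, 3.14, 0.0]
ft_force: [0.1, -0.6, 0.4]
finger_gap: 0.0
```

Request:
step_arm(steps=[{"travel": [0.011, 0, 0], "turn": 0}, {"travel": [0.021, 0.001, 0.008], "turn": 0}, {"travel": [0.032, 0.001, 0.0165], "turn": 0}, {"travel": [0.046, 0.002, 0.026], "turn": 0}, {"travel": [0.061, 0.003, 0.033], "turn": 0}, {"travel": [0.077, 0.004, 0.039], "turn": 0}, {"travel": [0.093, 0.005, 0.0435], "turn": 0}, {"travel": [0.106, 0.005, 0.046], "turn": 0}, {"travel": [0.115, 0.006, 0.047], "turn": 0}, {"travel": [0.118, 0.006, 0.047], "turn": 0}])

```text
t: 20.85
position: [0.5593, 0.1216, 0.1929]
tcp_rot: [-0.086, 3.139, 0.0]
ft_force: [-1.9, 0.1, 1.4]
finger_gap: -0.0001
```

Request:
step_arm(steps=[{"travel": [0.002, 0, 0], "turn": 0}, {"travel": [0.004, 0, 0], "turn": 0}, {"travel": [0.006, 0, 0], "turn": 0}, {"travel": [0.006, 0, 0], "turn": 0}, {"travel": [0.006, 0, 0], "turn": 0}])

```text
t: 21.35
position: [0.5643, 0.1217, 0.1923]
tcp_rot: [-0.086, 3.14, -0.0]
ft_force: [0.3, -0.3, -0.2]
finger_gap: 0.0002
```

Request:
step_arm(steps=[{"travel": [0.001, 0, 0], "turn": 0}, {"travel": [0.002, 0, 0], "turn": 0}, {"travel": [0.003, 0, 0], "turn": 0}])

```text
t: 21.65
position: [0.5669, 0.1217, 0.1923]
tcp_rot: [0.086, -3.139, -0.0]
ft_force: [-13.7, 0.1, 7.3]
finger_gap: 0.0001
```

Request:
step_arm(steps=[{"travel": [0.001, 0, 0], "turn": 0}, {"travel": [0.002, 0, 0], "turn": 0}, {"travel": [0.003, 0, 0], "turn": 0}])

```text
t: 21.95
position: [0.5671, 0.1217, 0.1923]
tcp_rot: [0.086, -3.131, 0.001]
ft_force: [-43.2, -2.7, 18.8]
finger_gap: 0.0001
```

Request:
step_arm(steps=[{"travel": [-0.005, 0, 0], "turn": 0}, {"travel": [-0.015, 0, 0], "turn": 0}, {"travel": [-0.035, -0.001, 0], "turn": 0}, {"travel": [-0.07, -0.001, 0.02], "turn": 0}, {"travel": [-0.09, -0.001, 0.06], "turn": 0}, {"travel": [-0.09, -0.001, 0.09], "turn": 0}, {"travel": [-0.09, -0.001, 0.1], "turn": 0}, {"travel": [-0.09, -0.001, 0.1], "turn": 0}])

```text
t: 22.75
position: [0.4805, 0.1207, 0.2933]
tcp_rot: [-0.086, 3.138, 0.001]
ft_force: [0.7, -0.4, -0.4]
finger_gap: -0.0
```

```bash
python3 - <<'E'
from h import *
t=snap('scene','s10'); o=bot.observe(); print(o['t'],o['position'],o['ft_force'])
a=load('s4')['image'].astype(int); b=t['image'].astype(int)
# compare tab region shut before(s0) vs now, and mask of changed pixels
s0=load('scene0')['image'].astype(int)
d=np.abs(s0-b).sum(2)>60
n,l,st,c=cv2.connectedComponentsWithStats(d.astype(np.uint8))
for i in range(1,n):
    if st[i,4]>15: print('vs start',st[i],c[i].round())
d=np.abs(s0-b).sum(2)[195:270,365:410]
print('tab diff'); 
for r in d[::2]: print(''.join('#' if v>60 else '.' for v in r))
# shift of the tab patch vs start
p=s0[200:232,378:398].astype(np.uint8)
m=cv2.matchTemplate(b[194:240,372:406].astype(np.uint8),p,cv2.TM_CCOEFF_NORMED); print(cv2.minMaxLoc(m))
tn=s0[255:290,330:350].astype(np.uint8)
m=cv2.matchTemplate(b[250:295,325:355].astype(np.uint8),tn,cv2.TM_CCOEFF_NORMED); print('narrow',cv2.minMaxLoc(m))
E
```

```text
22.8 [0.48023402 0.12059119 0.29170106] [-0.6407936   0.40074995 -1.06639944]
vs start [ 116    0   57  178 5474] [143.  97.]
vs start [161   0  11   3  20] [166.   1.]
vs start [ 183    0  183  114 6833] [269.  42.]
vs start [150   2  29  23 236] [163.  12.]
vs start [ 178   42   62  165 6228] [209. 109.]
vs start [363  70   9  23  86] [367.  81.]
vs start [335  76  23  28 451] [346.  90.]
vs start [ 336   98   33   78 1681] [352. 133.]
vs start [178 162  21   8  42] [190. 165.]
vs start [131 179  29  37 554] [143. 196.]
vs start [153 181  13  14  88] [159. 187.]
vs start [154 198  18  16  95] [162. 207.]
vs start [318 208  13  19 125] [325. 216.]
vs start [282 220  18  14  51] [291. 227.]
vs start [217 227   8   5  22] [221. 229.]
vs start [ 321  227   51   36 1049] [349. 241.]
vs start [290 231   5   9  39] [292. 235.]
vs start [  88  233   63  163 5381] [117. 313.]
vs start [206 233  20  24  88] [218. 246.]
vs start [306 235  10   2  18] [311. 236.]
vs start [145 247   6   8  22] [148. 250.]
vs start [286 247   7   5  25] [289. 249.]
vs start [  181   248   146   217 14183] [251.
[... 1543 characters left out ...]
......................
#######......................................
#######......................................
##.###.......................................
###.##.......................................
######.......................................
####.........................................
###..........................................
#............................................
.............................................
.............................................
.............................................
.............................................
(0.051048681139945984, 0.9993433356285095, (0, 14), (6, 6))
narrow (0.3399171829223633, 0.8733861446380615, (10, 10), (5, 5))
```

```bash
python3 - <<'E'
from h import *
t=snap('top','t10'); e=lambda im:cv2.Canny(im,40,120)
s0,s1=load('scene0')['image'],load('s10')['image']
def chk(n,a,b,x,y,w,h,m=6):
    r=cv2.minMaxLoc(cv2.matchTemplate(b[y-m:y+h+m,x-m:x+w+m],a[y:y+h,x:x+w],cv2.TM_CCOEFF_NORMED)); print(n,round(r[1],3),np.array(r[3])-m)
chk('oiler',s0,s1,303,380,28,55); chk('narrow tab',s0,s1,330,256,26,40); chk('dustbox',s0,s1,152,395,80,46); chk('screwdriver',s0,s1,282,265,36,20)
chk('blue tin',s0,s1,280,216,36,36); chk('cover/wrench',s0,s1,402,188,14,24)
t0=load('top0')['image']; T=t['image']
chk('top oiler',t0,T,458,150,25,32); chk('top narrow',t0,T,345,122,48,80); chk('top cover',t0,T,160,205,55,75); chk('top blue',t0,T,224,272,48,55); chk('top screwdr',t0,T,312,215,14,75); chk('top wide',t0,T,228,125,75,76)
print('tin rim top', proj(load('top0'),[[.464,-.309,.058]]))
o=bot.observe(); print(o['t'],o['ft_force'])
E
```

```text
oiler 0.718 [0 0]
narrow tab 0.878 [0 0]
dustbox 0.907 [0 0]
screwdriver 0.932 [0 0]
blue tin 0.958 [0 0]
cover/wrench 1.0 [0 0]
top oiler 0.736 [0 0]
top narrow 0.98 [0 0]
top cover 0.761 [0 0]
top blue 0.108 [-5  6]
top screwdr 0.936 [0 0]
top wide 0.716 [ 1 -6]
tin rim top [[441.65839724 240.67975322]]
22.85 [ 0.23934807 -0.06300423  0.20692295]
```

```bash
python3 -c "
from h import *
print(bot.hand_in())"
```

```text
the job is handed in; nothing more can be done
None
```

I did every step in the order asked and handed the job in at about 23 s. The tin is upright on the black mat, the bracket is in it, and the wide bin is shut again.

- **Tin:** it stands near the middle of the mat. I rendered the wrist camera picture as text after letting go, and it shows the bracket inside, seemingly foot down.
- **Wide bin:** it tipped to about 0.76 rad, and I pushed it back until it met its stop. At the end the grip matched its starting image with no pixel shift (score 0.999).
- **Other things:** the narrow bin, screwdriver, oiler, dust box, cover and blue tin showed no shift in the camera comparisons. Moving shadows lowered some match scores; the oiler's was 0.72. The top-view comparisons of the blue tin and the wide unit gave no useful match (the arm was in the way there), so those two rest on the scene view.
- **Not checked:** I last saw the bush in the bin's front compartment while it was tipped and did not look again after shutting. I made no separate check on the wrench or the screw.
- **Forces:** the highest readings were about 25 N when the tin met the mat and about 47 N (fingertips) when the bin met its stop. The force read near zero at hand-in, with the gripper clear of everything.

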